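# Tighten the loose wing nut of the coffee mill

## Task

The wing nut that holds the crank on the hand coffee mill has worked loose. Spin it down clockwise (seen from above) by stroking its wings with a fingertip, again and again, until it is fully tight against the crank arm, then take the hand clear. Do not pinch the nut or shove it hard, do not lift, tip or shift the mill, and leave everything else on the trolley where it stands.

Things in the scene. Friction and masses are not known exactly. Their poses are not given: they have to be found in the camera images.
- mill: Loose hand coffee mill, about 3 kg, not tipped by sideways pushes of under 10 N on the nut. Cast foot plate 160 x 160 mm, wooden box 120 x 120 mm to 84 mm high, then a steel dome and a fixed flat crank arm 18 mm wide whose upper face is 136 mm above the underside; the crank runs along the mill's +x to 112 mm from the axis and does not turn. Origin: centre of the underside, z up; the vertical nut axis passes through it.
- crank_knob (a point): Top centre of the crank's fixed upright wooden knob (26 mm thick, 32 mm tall): 105 mm from the nut axis, 168 mm above the mill's underside.
- wing_nut (a joint): How far the nut is unscrewed, in rad: 0 = fully tight against the crank arm (hard stop), larger = looser, over one full turn at the start. Turning clockwise seen from above lowers the value. It turns stiffly (about 0.03 N m of friction) and stays where it is left.
- nut_foot (a point): On the nut's axis, at its underside; z up, x along its two opposite wings. Steel nut: hub 20 mm wide, 14 mm tall; upright wings 5 mm thick, out to 31 mm from the axis, 6 to 29 mm above this point, free room between them. Rises 4 mm per turn of looseness: 136 mm above the mill's underside when tight, up to 144. A fixed 8 mm stud on the axis ends 24 mm above the crank arm.
- mug: Red ceramic mug 80 mm across, 88 mm tall, beside the mill, loose. Origin: centre of its underside.
- funnel: Grey silicone coffee funnel 92 mm across standing mouth down, 72 mm tall, beside the mill, loose. Origin: centre of its wide mouth on the trolley.
- moka_pot: Aluminium moka pot 94 mm across, 158 mm tall, with a handle, loose. Origin: centre of its underside.
- sugar_tin: Stainless sugar tin 92 mm across, 106 mm tall, loose. Origin: centre of its underside.
- jar: Clear plastic jar with a white screw cap, 84 mm across, 115 mm tall, loose. Origin: centre of its underside.
- scoop: Small steel coffee scoop, bowl 38 mm across and 22 mm tall, 99 mm handle towards its own -y, loose. Origin: centre of the bowl's underside.

How it is judged:
By the outcome, as a careful person would: the job done as asked, in the order asked, and still so for the second after the job is handed in, with the robot touching nothing.
It also fails if it takes over 72 s, if anything falls off the work surface, if the arm or the gripper's body presses on something with over 40 N, if the wrist force passes 120 N, or if a joint passes its speed limit or range.

## Robot

A 6-joint arm with a two-finger parallel gripper is mounted at the origin on the work surface. World frame = base frame: x ahead of the robot, y to its left, z up, the work surface at z = 0. Lengths are in m, angles in rad, forces in N, time in s.
With the tool pointing down it reaches from about 0.375 to 0.925 m from the base axis. Payload 5.7 kg.
Tool frame: the origin (TCP) lies midway between the tips of the shut fingers; the grasp point (between the pads) lies 19 mm behind it; z points along the fingers, x is the direction in which the jaws open and shut, and the axes are right-handed (so a half turn about z gives the same grasp; the last joint's range is limited). The gripper opens to 88 mm and grips with 3 to 60 N. Pads are 20 mm wide; open, the fingers measure 115 mm over their backs; the gripper's body (75 mm by 178 mm) begins 61 mm behind the grasp point.
Start: joints at [1.101, 0.359, 1.51, -0, 1.272, -0.115], TCP at [0.208, 0.563, 0.223] pointing down, gripper open.
Joint ranges: [-2.97, 2.97], [-1.01, 2.36], [0.21, 2.38], [-0.96, 4.11], [0.2, 2.71], [-2.98, 2.98]. Speed limits (rad/s): [2.39, 2.39, 3.14, 3.14, 3.14, 3.14].

## Interface

Orientations are given as a unit quaternion [x, y, z, w].
In Python, from bench import move_ptp, servo_line, goto_joints, move_gripper, sleep, inverse_kinematics, capture, PlanningError, close_job, spot_in, silhouettes, current_clock, current_joint_pos, current_qvel, current_joint_torque, current_position, current_orientation, current_force, current_torque, current_finger_gap gives the robot as it stands. Calls block until the motion is done:
- move_ptp(position, orientation): joint-space move of the TCP to a pose.
- servo_line(position, orientation=None, rate=0.15, contact_N=None): straight line of the TCP; orientation=None keeps the orientation; rate is the mean speed in m/s. With contact_N (N) it stops when the force on the tool has changed by that much, and returns True; else False.
- goto_joints(angles): joint-space move.
- move_gripper(opening): finger opening in m; the grip force is fixed at half the most; returns when the fingers have stopped.
- sleep(seconds).
- inverse_kinematics(position, orientation): joint angles nearest the present ones, or None.
- capture(name): name is "scene" or "side" or "wrist"; returns a dict with "image" (480x640x3 uint8, blue, green, red), "range_z" (480x640 float32, m along the optical axis (not along the pixel's ray), 0 where there is no reading), "intrinsics" (3x3 intrinsics, pixels), "R" (3x3) and "t" (3): a world point X has camera coordinates R X + t. Camera axes: x right, y down, z forward; pixel columns grow to the right and rows downward; lengths in m; the calibration is good to about 2 mm. A picture is of the moment at which its call begins.
A pose or a line that the arm cannot do raises PlanningError and nothing moves.
- close_job(): hands the job in, once; it reports no verdict.
Trained networks look in the newest picture that a camera, given by its name, has taken for a name from the list of things; names that differ only in an ending like _2 or _b are one class to them, and where a whole thing is asked for, a point or a joint stands for the part that bears it (a point fixed in the world has none). Each returns a list of dicts, best first, with "conf" (0 to 1); they miss things now and then, are a little off and sometimes report something else, mostly with a low value. They report only what shows in the picture. A call takes as long as a camera call.
- spot_in(camera, query): "xy" ([column, row] in pixels, amid what is visible of it).
- silhouettes(camera, query): "region" (480x640 bool, what is visible of it) and "xy" ([column, row] in pixels, amid what is visible of it).
Readings, each from a call of its own:
- current_clock(): time.
- current_joint_pos(): joint angles.
- current_qvel(): joint speeds.
- current_joint_torque(): joint torques, N m.
- current_position(): TCP position.
- current_orientation(): TCP orientation.
- current_force(): force on the tool from outside, world axes, zero at the start.
- current_torque(): the same for the moment, N m.
- current_finger_gap(): finger opening in m.
Only numpy, scipy, OpenCV 4.12 (cv2) and the standard library are available. Lean on these libraries where they do the work, as an engineer would, in place of code of your own. Each camera call takes 0.05 s, during which the arm holds its last target. There are 200 camera calls.

## Working session

There is one attempt and no reset: what is moved stays moved. The work goes in short steps, each a Python script; the robot and the scene stay as the last script left them, time stands still between calls to the robot, and variables do not carry over. Pictures are saved under pics/ and viewed, about 8 in all and at most 12, crops included, and the job is handed in when it is done.

```bash
ls; mkdir -p pics; python3 - <<'E'
from bench import *
import cv2,numpy as np
ims=[]
for c in ["scene","side"]:
    d=capture(c); ims.append(d); cv2.imwrite(f"pics/{c}0.png",d["image"])
    for q in ["mill","crank_knob","wing_nut","mug","funnel"]:
        r=spot_in(c,q)
        for o in r[:2]:
            u,v=map(int,o["xy"]); K=d["intrinsics"]
            z=np.median([x for x in d["range_z"][v-1:v+2,u-1:u+2].ravel()])
            X=d["R"].T@(z*np.linalg.inv(K)@[u,v,1]-d["t"])
            print(c,q,o["conf"],u,v,z,X.round(3))
    print(c,"campos",(-d["R"].T@d["t"]).round(3))
cv2.imwrite("pics/a.png",cv2.resize(np.vstack([i["image"] for i in ims]),(480,720))[:,:])
print(current_clock(),current_orientation(),current_finger_gap())
E
```

```text
pics
scene mill 0.93 275 275 1.1847354 [ 0.536 -0.125  0.103]
scene wing_nut 0.47 270 253 1.1599269 [ 0.504 -0.109  0.155]
scene mug 0.63 289 226 1.3752091 [0.394 0.041 0.017]
scene funnel 0.57 241 326 1.1766135 [ 0.56  -0.265  0.038]
scene campos [ 1.041 -0.444  1.136]
side mill 0.73 316 295 1.2545916 [ 0.476 -0.152  0.084]
side crank_knob 0.55 319 294 1.2539312 [ 0.484 -0.154  0.087]
side mug 0.58 279 275 1.3267128 [ 0.409 -0.028  0.08 ]
side mug 0.24 317 292 1.2514374 [ 0.479 -0.151  0.093]
side funnel 0.75 358 333 1.2200276 [ 0.549 -0.277  0.027]
side campos [ 0.113 -0.999  0.95 ]
0.6 [ 8.20784849e-01  5.71237454e-01 -4.25746769e-05  2.08172776e-05] 0.08782845518188802
```

View pics/scene0.png

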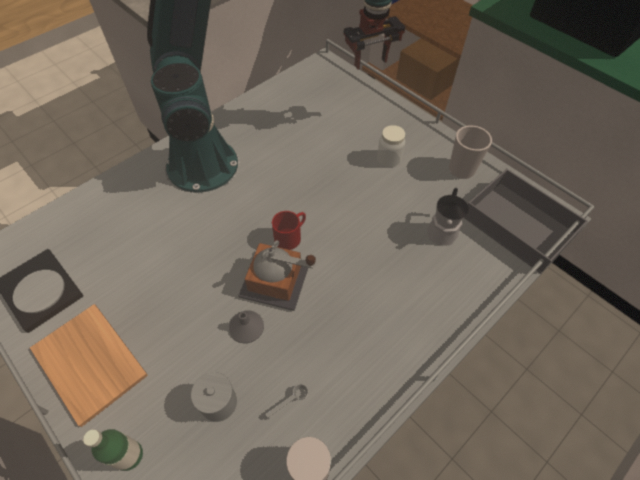

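View pics/side0.png

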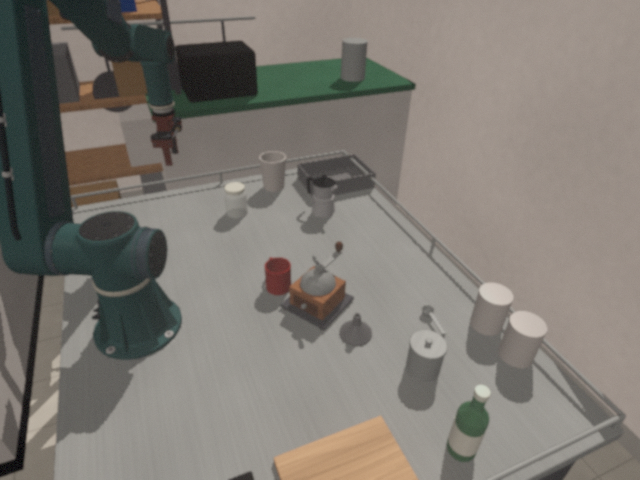

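```bash
cat > h.py <<'E'
from bench import *
import cv2,numpy as np
def world(d,u,v,z=None):
    K=d["intrinsics"]; r=d["R"].T@np.linalg.inv(K)@[u,v,1]; c=-d["R"].T@d["t"]
    s=d["range_z"][int(v),int(u)] if z is None else (z-c[2])/r[2]
    return c+s*r
def pix(d,X):
    p=d["intrinsics"]@(d["R"]@np.asarray(X)+d["t"]); return p[:2]/p[2]
def cloud(d):
    v,u=np.mgrid[:480,:640]; z=d["range_z"]
    P=np.stack([u*z,v*z,z],-1)@np.linalg.inv(d["intrinsics"]).T
    return (P-d["t"])@d["R"]
E
python3 - <<'E'
from h import *
q=current_orientation(); p=np.array(current_position())
servo_line(p+[0,0,.2],rate=.3)
Q=[1,0,0,0]
move_ptp([.46,-.12,.40],Q)
move_gripper(0)
d=capture("wrist"); cv2.imwrite("pics/w0.png",d["image"])
print("cam",(-d["R"].T@d["t"]).round(3),d["R"].round(2).tolist(),current_clock(),current_joint_pos(),current_force())
for q in ["mill","crank_knob","wing_nut","nut_foot"]:
    for o in spot_in("wrist",q)[:2]:
        print(q,o["conf"],o["xy"],world(d,*o["xy"]).round(4))
E
```

```text
cam [ 0.459 -0.049  0.563] [[1.0, -0.0, 0.0], [-0.0, -0.97, 0.26], [-0.0, -0.26, -0.97]] 5.3833 [-4.00629795e-01  5.36658713e-02  1.47855956e+00 -1.30337598e-05
  1.60941389e+00 -4.00634643e-01] [ 0.06123742  0.38688276 -0.2654074 ]
mill 0.56 [358.7, 165.6] [ 0.4935 -0.0851  0.1673]
crank_knob 0.63 [359.0, 165.4] [ 0.4933 -0.0844  0.1731]
wing_nut 0.88 [358.8, 180.6] [ 0.4949 -0.1001  0.1561]
nut_foot 0.74 [362.3, 182.8] [ 0.4973 -0.101   0.1655]
```

View pics/w0.png

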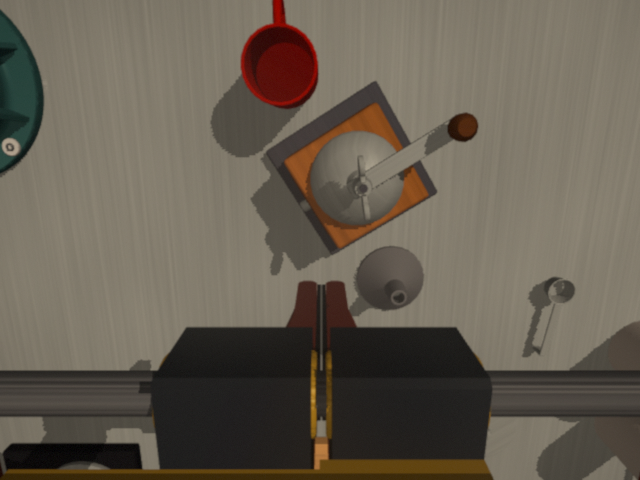

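```bash
python3 - <<'E'
from h import *
move_ptp([.5,-.18,.36],[1,0,0,0])
d=capture("wrist"); C=cloud(d); 
k=(C[...,2]>.15)&(C[...,2]<.19)&(d["range_z"]>0)
n,l,st,ce=cv2.connectedComponentsWithStats(k.astype(np.uint8))
for i in range(1,n):
    if st[i,4]>30:
        P=C[l==i]; print(st[i],ce[i].round(1),P.mean(0).round(4),np.percentile(P[:,2],[5,50,95]).round(4),P.min(0).round(4),P.max(0).round(4))
im=d["image"]; u,v=pix(d,[.497,-.102,.16]).astype(int); print(u,v)
y0,x0=max(v-100,0),max(u-130,0); print(x0,y0)
cv2.imwrite("pics/w1.png",cv2.resize(im[y0:y0+200,x0:x0+260],None,fx=3,fy=3,interpolation=2))
print(current_clock())
E
```

```text
[418  28  35  37 988] [434.9  46.7] [ 0.5858 -0.0521  0.1656] [0.1579 0.1668 0.1698] [ 0.5751 -0.0637  0.15  ] [ 0.6001 -0.0384  0.1714]
[310  80  22  80 757] [320.5 119.9] [ 0.4984 -0.1058  0.1641] [0.1533 0.1659 0.1727] [ 0.4896 -0.1366  0.1501] [ 0.507  -0.0755  0.1742]
318 115
188 15
6.0583
```

View pics/w1.png

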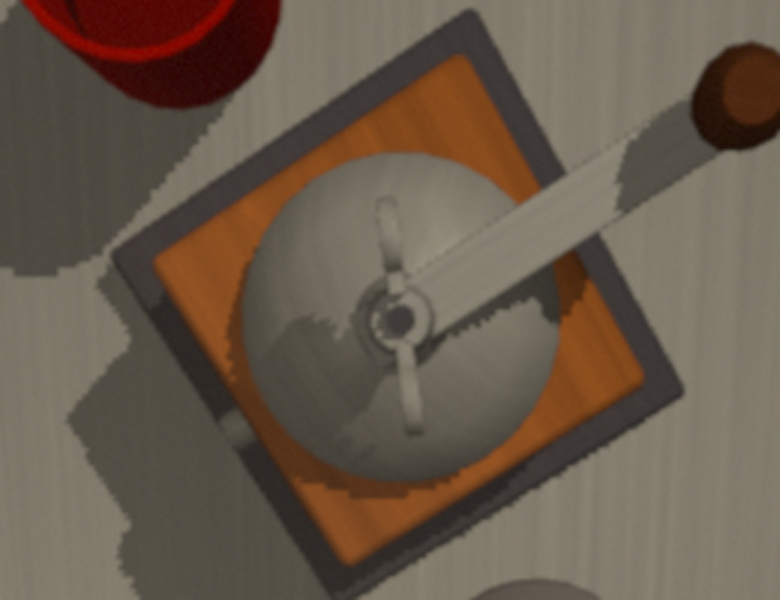

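```bash
cat > s.py <<'E'
from h import *
A=np.array([.4984,-.106]); R=.025; Z=.153
def at(deg,z=Z,r=R):
    a=np.radians(deg); return [A[0]+r*np.cos(a),A[1]+r*np.sin(a),z]
def stroke(a0=185,a1=-20,step=15,lim=4.5):
    """lower behind a wing, sweep clockwise; returns angle if stopped by force"""
    servo_line(at(a0,.19),rate=.2)
    if servo_line(at(a0),rate=.08,contact_N=4): print("contact lowering",current_position(),current_force()); servo_line(at(a0,.2)); return "low"
    f0=np.array(current_force()); log=[]; hit=None; a=a0
    while a>a1:
        a=max(a-step,a1); c=servo_line(at(a),rate=.05,contact_N=lim)
        f=np.array(current_force())-f0; th=np.radians(a)
        log.append((a,*(round(x,1) for x in (f@[-np.sin(th),np.cos(th),0],f@[np.cos(th),np.sin(th),0],f[2]))))
        if c or np.linalg.norm(f[:2])>lim: hit=a; break
    p=np.array(current_position()); print("hit",hit,p.round(4),"t",round(current_clock(),2)); print(*log)
    if hit is not None:   # back off counter-clockwise
        servo_line(at(min(hit+step+10,a0)),rate=.05)
    p=np.array(current_position()); servo_line([*p[:2],.19],rate=.12)
    return hit
def look(name,view=True):
    move_ptp([.5,-.18,.36],[1,0,0,0]); sleep(.2)
    d=capture("wrist"); C=cloud(d); r=np.hypot(C[...,0]-A[0],C[...,1]-A[1])
    k=(r<.034)&(C[...,2]>.158)&(C[...,2]<.19)&(d["range_z"]>0)&(r>.008)
    P=C[k]; w=np.arctan2(P[:,1]-A[1],P[:,0]-A[0]); ang=np.degrees(np.angle(np.exp(2j*w).mean())/2)
    print("wing",ang.round(1),"mean",P.mean(0).round(4),"ztop",np.percentile(P[:,2],[50,80,95]).round(4),"t",current_clock())
    x0,y0=188,15
    if view: cv2.imwrite(f"pics/{name}.png",cv2.resize(d["image"][y0:y0+200,x0:x0+260],None,fx=3,fy=3,interpolation=2))
E
python3 - <<'E'
from s import *
look("w2",False)
move_ptp(at(185,.22),[1,0,0,0])
print(stroke(185,-20))
look("w3")
E
```

```text
wing -82.5 mean [ 0.4983 -0.1054  0.1698] ztop [0.1705 0.1721 0.173 ] t 6.5583
hit None [ 0.5219 -0.1149  0.1531] t 12.08
(170, np.float64(0.8), np.float64(0.7), np.float64(-0.9)) (155, np.float64(1.3), np.float64(-0.5), np.float64(-1.5)) (140, np.float64(-0.2), np.float64(-0.5), np.float64(0.3)) (125, np.float64(0.7), np.float64(0.0), np.float64(-0.4)) (110, np.float64(1.0), np.float64(-0.3), np.float64(-1.7)) (95, np.float64(2.2), np.float64(0.2), np.float64(-0.9)) (80, np.float64(0.9), np.float64(-0.6), np.float64(-0.4)) (65, np.float64(0.7), np.float64(0.1), np.float64(-0.7)) (50, np.float64(0.2), np.float64(-0.8), np.float64(0.4)) (35, np.float64(0.3), np.float64(-0.8), np.float64(-0.7)) (20, np.float64(0.7), np.float64(-0.3), np.float64(-1.0)) (5, np.float64(0.4), np.float64(-0.1), np.float64(-1.2)) (-10, np.float64(-0.7), np.float64(1.1), np.float64(-0.5)) (-20, np.float64(-0.9), np.float64(0.2), np.float64(0.3))
None
wing -65.3 mean [ 0.4982 -0.1057  0.1681] ztop [0.1687 0.1703 0.1714] t 13.55
```

View pics/w3.png

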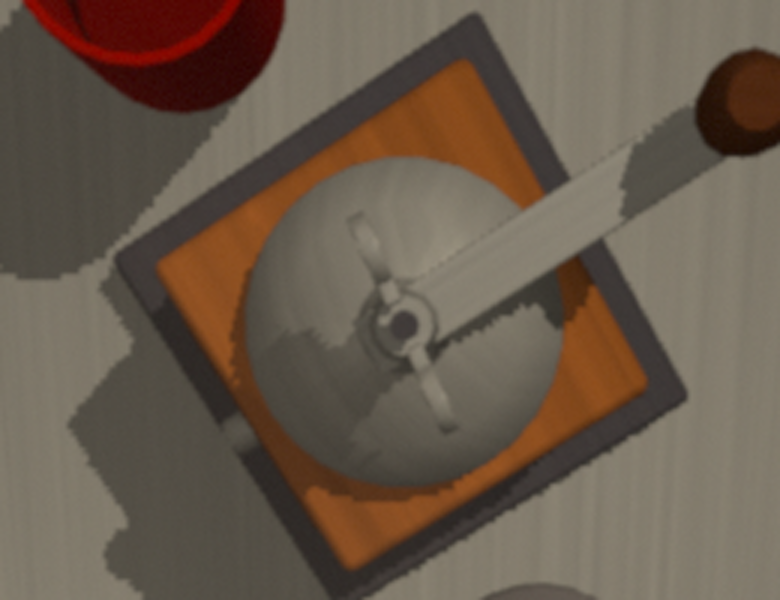

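```bash
python3 - <<'E'
from s import *
move_ptp(at(185,.20),[1,0,0,0])
for i in range(3):
    h=stroke()
    if h is not None: break
look("w4")
E
```

```text
hit None [ 0.5219 -0.115   0.1531] t 19.08
(170, np.float64(-0.8), np.float64(-0.6), np.float64(-0.2)) (155, np.float64(0.1), np.float64(-0.5), np.float64(-1.6)) (140, np.float64(-1.1), np.float64(-0.8), np.float64(0.1)) (125, np.float64(-0.3), np.float64(-0.2), np.float64(-1.5)) (110, np.float64(-0.0), np.float64(0.6), np.float64(-1.2)) (95, np.float64(0.0), np.float64(0.6), np.float64(-1.9)) (80, np.float64(-0.2), np.float64(1.3), np.float64(-1.5)) (65, np.float64(0.2), np.float64(1.5), np.float64(-1.3)) (50, np.float64(0.3), np.float64(1.3), np.float64(-0.9)) (35, np.float64(0.1), np.float64(0.1), np.float64(-1.1)) (20, np.float64(1.5), np.float64(1.4), np.float64(-1.3)) (5, np.float64(-0.2), np.float64(1.1), np.float64(-1.3)) (-10, np.float64(0.7), np.float64(0.2), np.float64(-1.3)) (-20, np.float64(0.2), np.float64(1.6), np.float64(-1.2))
hit None [ 0.5219 -0.115   0.1531] t 24.48
(170, np.float64(0.7), np.float64(-0.0), np.float64(0.7)) (155, np.float64(2.1), np.float64(0.2), np.float64(0.7)) (140, np.float64(1.5), np.float64(-0.3), np.float64(0.5)) (125, np.float64(1.6), np.fl
[... 492 characters left out ...]
 (-10, np.float64(-0.8), np.float64(-0.5), np.float64(0.3)) (-20, np.float64(-1.2), np.float64(0.6), np.float64(-0.4))
hit 65 [ 0.5064 -0.0818  0.1521] t 28.14
(170, np.float64(-0.3), np.float64(0.5), np.float64(-0.7)) (155, np.float64(0.4), np.float64(-0.9), np.float64(0.0)) (140, np.float64(-1.1), np.float64(-1.1), np.float64(0.6)) (125, np.float64(-0.4), np.float64(0.2), np.float64(-0.1)) (110, np.float64(0.4), np.float64(-0.2), np.float64(-0.4)) (95, np.float64(0.5), np.float64(0.4), np.float64(-0.7)) (80, np.float64(0.7), np.float64(0.2), np.float64(-0.9)) (65, np.float64(2.2), np.float64(1.7), np.float64(0.1))
wing 31.8 mean [ 0.4988 -0.1061  0.1633] ztop [0.164  0.1655 0.1664] t 29.95
```

View pics/w4.png

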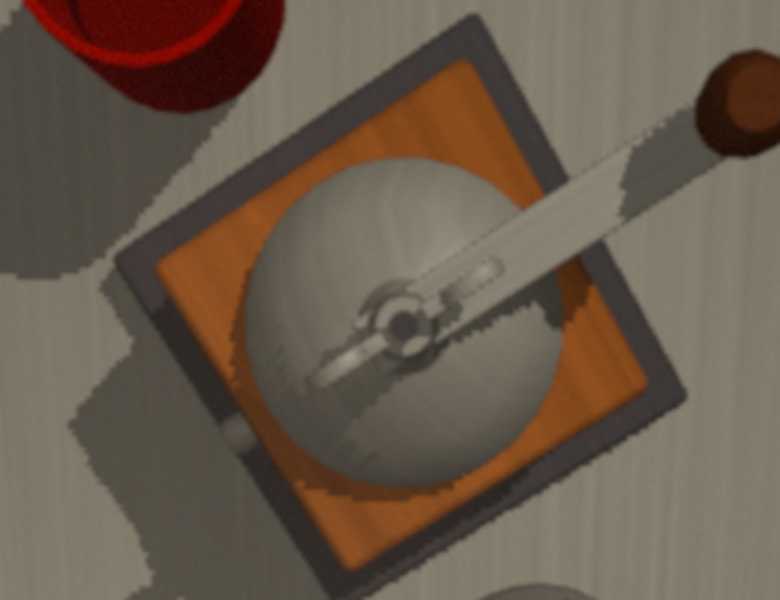

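```bash
python3 - <<'E'
from s import *
move_ptp(at(120,.20),[1,0,0,0])
stroke(120,20,step=6,lim=6)
look("w5",False)
E
```

```text
hit 66 [ 0.5065 -0.0822  0.1525] t 33.83
(114, np.float64(0.8), np.float64(-1.7), np.float64(-0.1)) (108, np.float64(0.2), np.float64(0.2), np.float64(-0.4)) (102, np.float64(0.9), np.float64(-0.4), np.float64(0.3)) (96, np.float64(0.3), np.float64(-0.2), np.float64(-0.7)) (90, np.float64(-0.5), np.float64(-1.3), np.float64(-0.4)) (84, np.float64(-0.2), np.float64(-1.6), np.float64(-0.4)) (78, np.float64(0.4), np.float64(-0.9), np.float64(-0.0)) (72, np.float64(1.1), np.float64(-1.0), np.float64(-0.1)) (66, np.float64(6.1), np.float64(-0.5), np.float64(1.8))
wing 31.7 mean [ 0.4989 -0.106   0.1632] ztop [0.1638 0.1654 0.1662] t 35.6417
```

```bash
python3 - <<'E'
from s import *
d=capture("wrist"); C=cloud(d); k=(C[...,2]>.15)&(C[...,2]<.19)&(C[...,0]>.56)&(C[...,0]<.62)&(C[...,1]>-.08)&(C[...,1]<-.02)
print("knob",C[k].mean(0).round(4))
servo_line([.46,-.18,.43],rate=.2); sleep(.3); print(current_force(),current_clock()); close_job()
E
```

```text
knob [ 0.5858 -0.0521  0.1657]
[1.20508905 0.25906057 0.15709238] 36.5417
the job is handed in; nothing more can be done
```

I spun the wing nut down clockwise about 1.7 turns (roughly 10.6 rad) with the shut fingertips, until it was tight against the crank arm. It took four strokes on alternate wings plus a final tightening push. I then raised the hand clear and handed the job in at about 37 s.

- **Tightness:** two separate pushes stopped at the same place. The second, at 6.1 N, left the wing angle unchanged (31.8° then 31.7°). The wing tops read about 166 mm, against 165 mm expected when tight, and that small offset is within camera error.
- **Mill and surroundings:** the crank knob measured within 0.1 mm of its starting position, so the mill did not shift. In the last close view the mug and funnel edges looked unmoved. I did not re-check the other objects, but the arm never went near them after its first move over.
- **Force readings:** the force sensor wandered by about 1–2 N, so I took the tightness from the repeated stop and the unchanged angle rather than from the first force reading. No check failed or disagreed.

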